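Ready the canister labelling stand

TASK

Get the labelling stand ready: slide the label roll onto its upright spindle, all the way down, and let go of it. Then lay the longer of the two steel canisters lengthwise and centred in the stand's V cradle and press it down, bearing evenly on both sloping faces, until the spring cradle has sunk well past half of its travel. Finish while the gripper still holds it pressed there, and leave everything else where it is.

Things in the scene. Friction and masses are not known exactly. Their poses are not given: they have to be found in the camera images.
- stand: Labelling stand, fixed to the table: a white board 160 (x) x 300 (y) x 15 mm. Origin at the centre of its underside, z up. On the +y half (85 mm from the centre) stands the steel spindle; on the -y half (85 mm from the centre) a grey spring housing (110 x 75 mm, top 50 mm above the table) carries the aluminium V cradle, whose groove runs along the stand's x.
- spindle_seat (a point): Foot of the spindle: the top face of the round steel flange (diameter 68 mm), 21 mm above the table, on the spindle's axis. The underside of the mounted roll rests here. Axes as the stand's.
- spindle_tip (a point): Top of the upright spindle, 60 mm above spindle_seat. The spindle is 20 mm in diameter and tapers to 10 mm over its top 10 mm.
- roll: Roll of blank labels: a white paper ring on a cardboard core, outer diameter 56 mm, bore 24 mm, 45 mm high, about 0.09 kg, loose, standing upright on the table. Origin at the centre of its underside, z along its bore.
- cradle (a joint): How far the V cradle has been pressed down into its housing, in m: 0 up (as it stands at first), 0.015 at the stop. Spring-loaded, it rises when let go: pushing on a seated canister starts to sink it at 2.5 to 4 N and reaches the stop at 8.5 to 10 N (400 N/m). The canister's weight alone does not sink it. It does not yield sideways.
- cradle_seat (a point): Moves with the cradle: where the seated canister's centre lies, 114 mm above the table with the cradle up. x along the groove, z up. The 90 degree V is two V-notched supports, each 14 mm long, centred 32 mm either side along x; tops 5.5 mm below this point, 32 mm out to either side. The 50 mm bay between them is free for fingers down to 38 mm below this point.
- face_left: The sloping face on the +y side of the V (both supports together), part of the cradle: black polymer liners, slippery (friction about 0.15). Origin on the underside of the cradle's plate, 46 mm below cradle_seat.
- face_right: The sloping face on the -y side of the V (both supports together), part of the cradle. Origin as face_left.
- canister: The long canister: a steel cylinder 44 mm in diameter and 124 mm long with a black lid of the same diameter at its +x end, 0.12 to 0.26 kg, loose. Origin at its centre, x along its axis. It starts lying in one slot of the rest, its axis 30 mm above the table. It may be laid in the cradle either way round.
- rest: Fixed wooden rest, 130 (x) x 150 (y) x 8 mm, origin at the centre of its underside. Two slots along its x, 42.5 mm either side of the centre, each between low ridges (5 mm high, within 20 mm of the slot's middle line, absent within 20 mm of the slot's mid-length). A canister lies in each.
- short_canister: The short canister, not to be used: same 44 mm diameter and look, but 76 mm long, loose, lying in the other slot of the rest. Origin at its centre, x along its axis.
- pitcher_a: Clear plastic pitcher, 110 mm wide, 190 mm high, with a handle, standing at the left. Origin at the centre of its underside.
- pitcher_b: Another such pitcher, standing at the right.
- tape: Flat brown ring of tape, 70 mm across, 20 mm high, lying beyond the stand. Origin at the centre of its underside.
- tin: Small tin, 66 mm in diameter, 55 mm high, beyond the stand. Origin at the centre of its underside.
- sponge: Yellow sponge block, 70 x 110 x 30 mm, beyond the stand. Origin at the centre of its underside.
- spoon: Spoon lying on the table near the robot on its right.
Things that resemble listed ones, but are neither listed nor needed, are in the scene too. Leave any blue look-alike of the canister alone.

How it is judged:
By the outcome, as a careful person would: the job done as asked, in the order asked, and still so for the second after the job is handed in, while the arm keeps its last pose, push and grip.
It also fails if it takes over 61 s, if anything falls off the work surface, if the arm or the gripper's body presses on something with over 40 N, if the wrist force passes 120 N, or if a joint passes its speed limit or range.

ROBOT

A 7-joint arm with a two-finger parallel gripper is mounted at the origin on the work surface. World frame = base frame: x ahead of the robot, y to its left, z up, the work surface at z = 0. Lengths are in m, angles in rad, forces in N, time in s.
With the tool pointing down it reaches from about 0.425 to 0.975 m from the base axis. Payload 16.7 kg.
Tool frame: the origin (TCP) lies between the finger pads; the fingertips stand 11 mm ahead of it and the grasp point (between the pads) lies 8 mm behind it; x points along the fingers, y is the direction in which the jaws open and shut, and the axes are right-handed (so a half turn about x gives the same grasp; the last joint's range is limited). The gripper opens to 85 mm and grips with 20 to 120 N. Pads are 22 mm wide; open, the fingers measure 114 mm over their backs; the gripper's body (76 mm by 85 mm) begins 54 mm behind the grasp point. The pads swing forward as they close: fully open they stand 13 mm farther back than shut.
Start: joints at [1.038, 0.426, 0.074, 1.606, -0.034, 1.111, -0.067], TCP at [0.252, -0.626, 0.242] pointing down, gripper open.
Joint ranges: [-2.85, 2.85], [-0.5, 2.14], [-1.23, 1.37], [0.21, 2.46], [-1.02, 4.16], [0.16, 2.05], [-2.73, 2.73]. Speed limits (rad/s): [1.89, 1.89, 2.39, 2.39, 3.01, 3.01, 3.01].

INTERFACE

Orientations are given as a 3x3 rotation matrix whose columns are the frame's x, y, z axes.
In Python, from plant import ctrl gives the robot as it stands.
- The arm moves only by the shell command python3 -m crank 'ROWS' [FORCE]. ROWS is JSON, a list that holds one entry, the list of rows, each a list of 7 numbers: the closure, from 0 (fully open) to 1 (shut), then the shift along the world's x, y, z in cm, then the turn, a rotation vector about the world's x, y, z in units of 6 degrees (1.0 is 6 degrees). A call has 1 to 5 rows; each row shifts and turns the commanded pose from where the row before left it; what a row does not reach is not made up. A row lasts 1/8 s, in which the tool goes at most 62.5 mm and 10.7 degrees, less where a joint would pass 70% of its speed; a pose out of reach is approached as far as the arm can. A call is refused whole if a number of a shift passes 6.25 or a number of a turn 1, either way. A call with a gripper value outside its range is refused whole. The fingers move at their own pace and stop on an object; FORCE is the grip in N (left out, the last holds). Time passes only in rows, so rows that do not move let the fingers close. It gives the time, the measured TCP pose, the force and the opening at its end, in the units of the state.
- ctrl.get_state(): the state, without advancing time (a new reading comes with each control period).
- ctrl.capture(name): name is "scene" or "side" or "wrist"; returns a dict with "pixels" (420x560x3 uint8, blue, green, red), "fx", "fy", "cx", "cy" (pixels), "distortion" ([k1, k2, p1, p2, k3] as OpenCV has them; the pictures are not rectified), "rvec" (rotation vector, rad) and "tvec" (3), from world to camera coordinates, as OpenCV has them; the wrist camera has in their place "hand_eye" (4x4, takes a point from camera to tool coordinates, whose origin is the TCP and whose axes are the tool frame's). Camera axes: x right, y down, z forward; pixel columns grow to the right and rows downward; lengths in m; the calibration is good to about 2 mm. A picture is of the moment at which its call begins: read the wrist's pose just before it. There is no depth.
- ctrl.finish_job(): hands the job in, once; it reports no verdict.
The state is a dict: "time": time; "qpos": joint angles; "qd": joint speeds; "tau": joint torques, N m; "position": TCP position; "tool_rot": TCP orientation; "wrist_force": force on the tool from outside, world axes, zero at the start; "ft_torque": the same for the moment, N m; "gripper_width": opening from 0.0 (shut) to 1.0 (fully open).
Only numpy, scipy, OpenCV 4.12 (cv2) and the standard library are available. Lean on these libraries where they do the work, as an engineer would, in place of code of your own. Each camera call takes 0.05 s, during which the arm holds its last target. There are 200 camera calls.

## Working session

There is one attempt and no reset: what is moved stays moved. The work goes in short steps, Python scripts to look and compute and a shell command to move; the robot and the scene stay as the last step left them, time stands still between calls to the robot, and variables do not carry over. Pictures are saved under pics/ and viewed, about 8 in all and at most 12, crops included, and the job is handed in when it is done.

```bash
ls; mkdir -p pics
cat > h.py <<'E'
import numpy as np, cv2
from plant import ctrl
def grab(name,tag):
    s=ctrl.get_state(); c=ctrl.capture(name)
    im=np.array(c["pixels"],np.uint8); cv2.imwrite(f"pics/{tag}.png",im)
    K=np.array([[c["fx"],0,c["cx"]],[0,c["fy"],c["cy"]],[0,0,1.]]); d=np.array(c["distortion"],float)
    if name=="wrist":
        T=np.eye(4);T[:3,:3]=np.array(s["tool_rot"]);T[:3,3]=s["position"]
        M=np.linalg.inv(T@np.array(c["hand_eye"])); R=M[:3,:3];t=M[:3,3]
    else:
        R=cv2.Rodrigues(np.array(c["rvec"],float))[0];t=np.array(c["tvec"],float).ravel()
    np.savez(f"pics/{tag}.npz",K=K,d=d,R=R,t=t)
    return im
def cam(tag): z=np.load(f"pics/{tag}.npz"); return z["K"],z["d"],z["R"],z["t"]
def onz(tag,uv,z):
    K,d,R,t=cam(tag); uv=np.array(uv,float).reshape(-1,1,2)
    n=cv2.undistortPoints(uv,K,d).reshape(-1,2); r=np.c_[n,np.ones(len(n))]@R
    C=-R.T@t; return C+r*((z-C[2])/r[:,2])[:,None]
def proj(tag,P):
    K,d,R,t=cam(tag); return cv2.projectPoints(np.array(P,float).reshape(-1,1,3),cv2.Rodrigues(R)[0],t,K,d)[0].reshape(-1,2)
def tri(obs): # [(tag,(u,v)),...]
    A=[];b=[]
    for tag,uv in obs:
        K,d,R,t=cam(tag); n=cv2.undistortPoints(np.array(uv,float).reshape(-1,1,2),K,d).ravel()
        for i in (0,1): A.append(R[i]-n[i]*R[2]); b.append(n[i]*t[2]-t[i])
    x,res,_,_=np.linalg.lstsq(np.array(A),np.array(b),rcond=None); return x,np.sqrt(res)
E
python3 - <<'E'
from h import *
np.set_printoptions(precision=3,suppress=True)
a=grab("scene","scene0");b=grab("side","side0");grab("wrist","wrist0")
for t in("scene0","side0"):
    K,d,R,T=cam(t);print(t,-R.T@T,R[2])
s=ctrl.get_state();print(s["position"],s["tool_rot"],s["time"],s["gripper_width"],s["wrist_force"])
E
```

```text
pics
scene0 [ 1.245 -0.932  1.414] [-0.404  0.527 -0.747]
side0 [0.184 0.707 0.958] [ 0.308 -0.601 -0.737]
[ 0.252 -0.626  0.242] [[-0.     0.373 -0.928]
 [ 0.001 -0.928 -0.373]
 [-1.    -0.001  0.   ]] 0.15 0.9996655835102078 [ 0.066 -0.207 -0.465]
```

View pics/scene0.png

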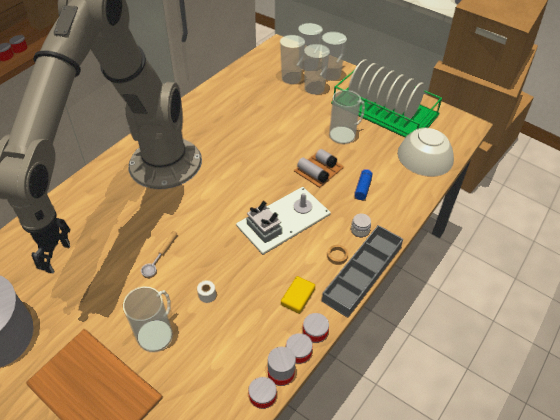

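View pics/side0.png

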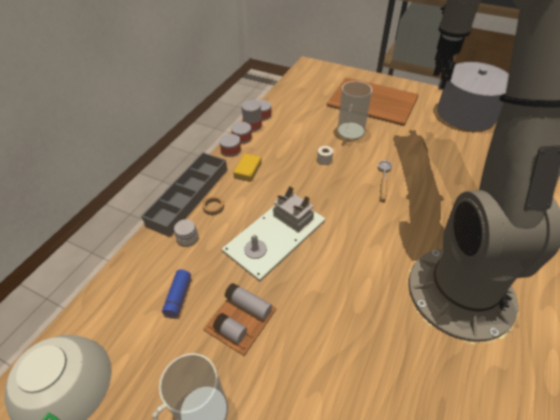

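Scene view: the roll is at (206,291) in scene and (325,155) in side. The stand has its cradle at (265,222) and spindle at (303,203). The rest holds two grey canisters at (313,170) and (326,157). Look-alikes are the blue canister at (363,184), the tin at (361,224), the tape at (337,255) and the red/grey jars at lower right. Next, one close composite crop.

Run:
```python
from h import *
a=cv2.imread("pics/scene0.png");b=cv2.imread("pics/side0.png")
def crop(im,x,y,w,h,W,H):return cv2.resize(im[y:y+h,x:x+w],(W,H),interpolation=cv2.INTER_CUBIC)
# scale 4: stand 100x75 ; rest 100x75 
r1=np.hstack([crop(a,234,180,100,75,400,300),crop(a,285,140,60,50,240,200) if 0 else crop(a,290,142,40,60,200,300) if 0 else crop(a,288,140,60,90,200,300) if 0 else crop(a,290,143,60,45,400,300)])
r2=np.hstack([crop(b,218,185,110,82.5.__int__()+0,400,300),crop(b,200,275,90,68,400,300)])
cv2.imwrite("pics/comp0.png",np.vstack([r1,r2]))
```

```text
(no output)
```

View pics/comp0.png

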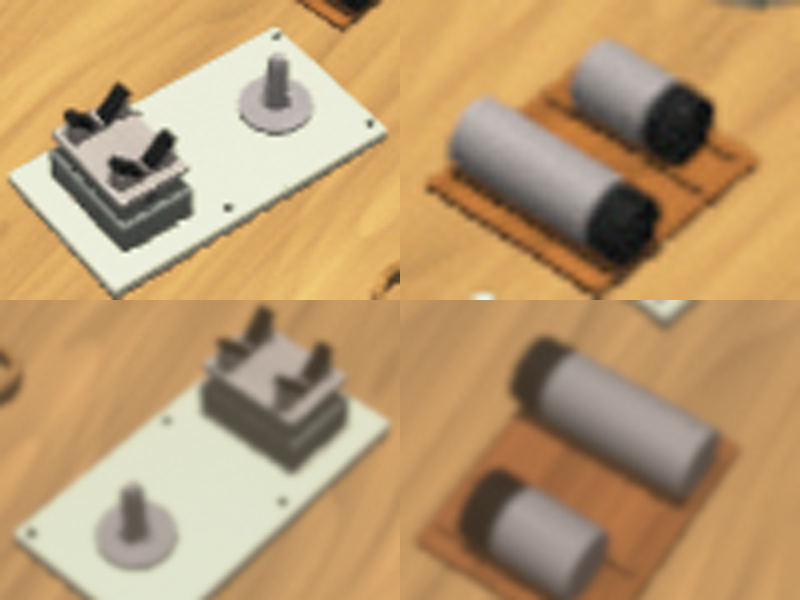

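The crop shows the long canister is the nearer of the two to the stand, with its lid towards the camera at +x. The short one is farther off at +y. The spindle tip is at scene (303.5,194.3) and side (254.3,236.1).

Run:
```python
from h import *
np.set_printoptions(precision=4,suppress=True)
print("spindle tip",tri([("scene0",(303.5,194.3)),("side0",(254.3,236.1))]))
print("flange",tri([("scene0",(303,206)),("side0",(255.7,249.2))]))
print("roll top",tri([("scene0",(207,287)),("side0",(326,150))]))
c=onz("scene0",[(236.5,224.5),(303.25,187),(330.5,212.5),(263.5,254)],.015);print(c,c.mean(0),np.diff(c,axis=0))
print("lid ctr",onz("scene0",[(323.6,177.2)],.03))
# canister ends midpoint in scene/side of silhouettes
s=4;
print(proj("wrist0",[0.6,-0.35,0]))
a=cv2.imread("pics/scene0.png");b=cv2.imread("pics/side0.png")
```

```text
spindle tip (array([0.5694, 0.1269, 0.0766]), array([0.0027]))
flange (array([0.5693, 0.1277, 0.0149]), array([0.0035]))
roll top (array([ 0.5413, -0.3491,  0.045 ]), array([0.0049]))
[[ 0.4384 -0.0812  0.015 ]
 [ 0.518   0.2063  0.015 ]
 [ 0.6665  0.1629  0.015 ]
 [ 0.5907 -0.1241  0.015 ]] [0.5534 0.041  0.015 ] [[ 0.0796  0.2875  0.    ]
 [ 0.1486 -0.0434  0.    ]
 [-0.0758 -0.287   0.    ]]
lid ctr [[0.5567 0.2816 0.03  ]]
[[ 154.2027 -221.9021]]
```

View pics/wrist0.png

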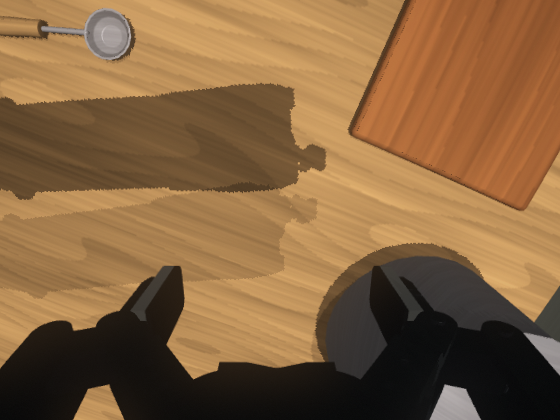

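Run:
```python
from h import *
np.set_printoptions(precision=4,suppress=True)
print("pitchers",onz("scene0",[(155,335),(342,135)],0))
K,d,R,t=cam("wrist0");print("wristcam",-R.T@t,R[2],"imgR",R[0])
print("centre",onz("wrist0",[(280,210),(280,50)],0))
print("can side", onz("side0",[(200+ (540-400)/4.444,275+(372-300)/4.41),(200+(700-400)/4.444,275+(465-300)/4.41)],.03))
```

```text
pitchers [[ 0.5126 -0.555   0.    ]
 [ 0.4657  0.5601  0.    ]]
wristcam [ 0.3204 -0.5988  0.3744] [-0.2697 -0.1072 -0.957 ] imgR [ 0.3734 -0.9277 -0.0013]
centre [[ 0.2174 -0.6444  0.    ]
 [ 0.3831 -0.5772  0.    ]]
can side [[0.5526 0.2854 0.03  ]
 [0.4377 0.2976 0.03  ]]
```

```bash
python3 -m crank '[[[0,4.1,3.9,0,0,0,-1],[0,4.1,3.9,0,0,0,-1],[0,4.1,3.9,0,0,0,-1],[0,4.1,3.9,0,0,0,-1],[0,4.1,3.9,0,0,0,-1]]]' 30; python3 -m crank '[[[0,4.1,4.0,-1,0,0,-1],[0,4.1,4.0,-1,0,0,-0.3],[0,0,0,0,0,0,0]]]'
python3 - <<'E'
from h import *
grab("wrist","w1")
print(proj("w1",[[.5413,-.3491,.045],[.5413,-.3491,.0]]))
E
```

```text
time: 0.78
position: [0.4582, -0.4296, 0.2422]
tool_rot: [[-0.0, -0.144, -0.99], [0.0, -0.99, 0.144], [-1.0, -0.0, 0.0]]
wrist_force: [0.5, -0.5, -1.3]
gripper_width: 1.0
time: 1.15
position: [0.5423, -0.3461, 0.221]
tool_rot: [[-0.0, -0.267, -0.964], [0.003, -0.964, 0.267], [-1.0, -0.002, 0.001]]
wrist_force: [-0.5, -0.2, -1.0]
gripper_width: 1.0
[[279.53769251 191.5005234 ]
 [279.22886987 182.08053841]]
```

View pics/w1.png

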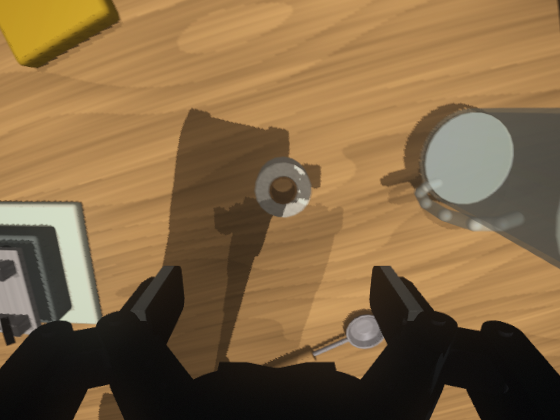

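The wrist view shows the roll's top ring centred near (284,188), standing upright. Pitcher_b is at (465,160) and the stand edge is at the left.

Run:
```python
from h import *
np.set_printoptions(precision=4,suppress=True)
print(onz("w1",[(284,188),(256,188),(312,188),(284,189)],.045))
print(tri([("w1",(284,188)),("scene0",(207,287)),("side0",(326,150))]))
c=onz("w1",[(83,202),(100,320),(5,202)],.015);print(c, np.degrees(np.arctan2(c[0]-c[2],c[0,0]-c[2,0])))
s=ctrl.get_state();print(s["position"])
```

```text
[[ 0.5435 -0.3542  0.045 ]
 [ 0.5509 -0.3278  0.045 ]
 [ 0.5362 -0.3807  0.045 ]
 [ 0.5426 -0.354   0.045 ]]
(array([ 0.5423, -0.3515,  0.0444]), array([0.0064]))
[[ 0.5818 -0.1325  0.015 ]
 [ 0.4343 -0.084   0.015 ]
 [ 0.6079 -0.0393  0.015 ]] [-135.   -105.64  180.  ]
[ 0.5403 -0.3489  0.2215]
```

```bash
python3 -m crank '[[[0,0.27,-0.46,-5,0,0,0],[0,0,0,-5,0,0,0],[0,0,0,-5,0,0,0],[0,0,0,-3,0,0,0],[0,0,0,-1.95,0,0,0]]]' 30; python3 -m crank '[[[0,0,0,0,0,0,0],[1,0,0,0,0,0,0],[1,0,0,0,0,0,0],[1,0,0,0,0,0,0],[1,0,0,0,0,0,0]]]' 30;python3 -m crank '[[[1,0,0,0,0,0,0],[1,0,0,0,0,0,0]]]' 30
```

```text
time: 1.82
position: [0.5404, -0.3568, 0.0214]
tool_rot: [[-0.001, -0.275, -0.962], [0.0, -0.962, 0.275], [-1.0, 0.0, 0.001]]
wrist_force: [0.2, -0.0, 0.8]
gripper_width: 1.0
time: 2.45
position: [0.5426, -0.3561, 0.0246]
tool_rot: [[0.002, -0.274, -0.962], [-0.001, -0.962, 0.274], [-1.0, 0.0, -0.002]]
wrist_force: [-1.1, 1.4, 8.0]
gripper_width: 0.643
time: 2.7
position: [0.5426, -0.3561, 0.0246]
tool_rot: [[0.002, -0.274, -0.962], [-0.001, -0.962, 0.274], [-1.0, 0.0, -0.002]]
wrist_force: [-1.2, 1.0, 8.7]
gripper_width: 0.646
```

```bash
python3 -m crank '[[[1,0,0,3,0,0,0],[1,0,0,6,0,0,0],[1,-0.5,3,5,0,0,0],[1,-0.5,5.6,3,0,0,0],[1,-0.5,5.6,0.5,0,0,0]]]' 30; python3 -m crank '[[[1,-0.5,6,0,0,0,0],[1,-0.5,6,0,0,0,0],[1,-0.5,6,0,0,0,0],[1,-0.5,6,0,0,0,0],[1,-0.5,6,0,0,0,0]]]'; python3 -m crank '[[[1,0,6,0,0,0,0],[1,0,6,0,0,0,0],[1,0,0,0,0,0,0],[1,0,0,0,0,0,0]]]'
python3 - <<'E'
from h import *
grab("wrist","w2");print(ctrl.get_state()["position"])
print(proj("w2",[[.5694,.1269,.081],[.5694,.1277,.021]]))
E
```

```text
time: 3.32
position: [0.5277, -0.2139, 0.2006]
tool_rot: [[0.005, -0.274, -0.962], [-0.001, -0.962, 0.274], [-1.0, -0.0, -0.005]]
wrist_force: [0.9, 1.9, -1.3]
gripper_width: 0.646
time: 3.95
position: [0.5017, 0.087, 0.1985]
tool_rot: [[0.002, -0.274, -0.962], [0.0, -0.962, 0.274], [-1.0, -0.001, -0.002]]
wrist_force: [0.7, 1.1, -1.4]
gripper_width: 0.645
time: 4.45
position: [0.5019, 0.205, 0.1978]
tool_rot: [[0.001, -0.273, -0.962], [-0.0, -0.962, 0.273], [-1.0, -0.0, -0.001]]
wrist_force: [-0.5, -0.1, -0.6]
gripper_width: 0.648
[0.50206713 0.20422517 0.19767351]
[[352.49655714  96.84473133]
 [336.80714164 100.35272824]]
```

View pics/w2.png

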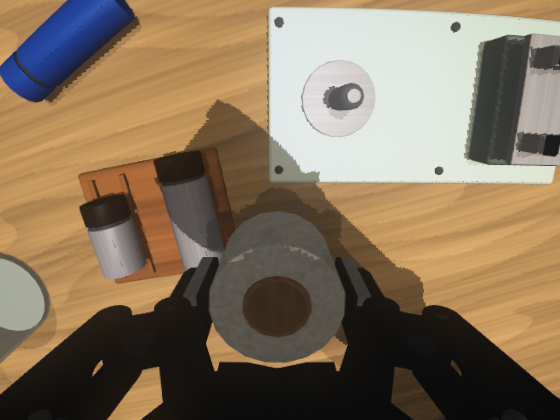

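The wrist view shows the held roll with its hole at (277,305), the spindle tip at (354,97), the flange centre at (338.5,98.5), and the rest at lower left with the long canister to its right.

Run:
```python
from h import *
np.set_printoptions(precision=4,suppress=True)
print("tip",onz("w2",[(354,97)],.081),"flange",onz("w2",[(338.5,98.5)],.021))
print(tri([("w2",(354,97)),("scene0",(303.5,194.3)),("side0",(254.3,236.1))]))
print("roll in hand",onz("w2",[(277,305),(277.5,305)],.198+.0204), ctrl.get_state()["position"])
c=onz("w2",[(279,22),(456,27),(278.5,170),(438.5,170.5)],.015);print(c)
for i,j in((0,1),(2,3)): v=c[i]-c[j];print(np.degrees(np.arctan2(v[1],v[0]))-90)
print(onz("w2",[(269.5,8),(270,182)],.015))
```

```text
tip [[0.569  0.1258 0.081 ]] flange [[0.5706 0.1258 0.021 ]]
(array([0.5694, 0.1261, 0.0769]), array([0.0031]))
roll in hand [[0.5021 0.2043 0.2184]
 [0.502  0.2041 0.2184]] [0.5021 0.2042 0.1977]
[[0.6487 0.1604 0.015 ]
 [0.6044 0.0054 0.015 ]
 [0.5208 0.197  0.015 ]
 [0.4771 0.0423 0.015 ]]
-15.950627176984227
-15.76932624993006
[[0.6621 0.1653 0.015 ]
 [0.5115 0.2084 0.015 ]]
```

```bash
python3 -m crank '[[[1,3.4,-3.95,0,0,0,0],[1,3.4,-3.9,-2,0,0,0],[1,0,0,-4,0,0,0],[1,0,0,-2,0,0,0],[1,0,0,0,0,0,0]]]'; python3 -m crank '[[[1,0,0,0,0,0,0],[1,0,0,0,0,0,0]]]'
```

```text
time: 5.12
position: [0.5692, 0.125, 0.1163]
tool_rot: [[-0.002, -0.275, -0.961], [-0.001, -0.961, 0.275], [-1.0, 0.002, 0.002]]
wrist_force: [0.4, -0.2, 0.6]
gripper_width: 0.645
time: 5.38
position: [0.5705, 0.1267, 0.1185]
tool_rot: [[0.002, -0.274, -0.962], [0.0, -0.962, 0.274], [-1.0, -0.001, -0.002]]
wrist_force: [0.7, -0.2, -0.9]
gripper_width: 0.647
```

```bash
python3 -m crank '[[[1,0,-0.1,-1.5,0,0,0],[1,0,0,-1.5,0,0,0],[1,0,0,-1.5,0,0,0],[1,0,0,-1.5,0,0,0],[1,0,0,0,0,0,0]]]'; python3 -m crank '[[[1,0,0,-0.5,0,0,0],[1,0,0,-0.5,0,0,0],[1,0,0,-0.4,0,0,0],[1,0,0,-0.2,0,0,0],[1,0,0,0,0,0,0]]]'
```

```text
time: 6.0
position: [0.5695, 0.1257, 0.0558]
tool_rot: [[-0.001, -0.273, -0.962], [-0.0, -0.962, 0.273], [-1.0, 0.001, 0.001]]
wrist_force: [0.4, -0.6, -0.6]
gripper_width: 0.646
time: 6.62
position: [0.5708, 0.1254, 0.0435]
tool_rot: [[0.002, -0.275, -0.962], [0.0, -0.962, 0.275], [-1.0, -0.001, -0.002]]
wrist_force: [-10.4, -5.0, 37.1]
gripper_width: 0.643
```

```bash
python3 -m crank '[[[1,0,0,0.3,0,0,0],[0,0,0,0,0,0,0],[0,0,0,0,0,0,0],[0,0,0,0,0,0,0],[0,0,0,0,0,0,0]]]'; python3 -m crank '[[[0,0,0,2,0,0,0],[0,0,0,4,0,0,0],[0,0,0,6,0,0,0],[0,0,0,6,0,0,0],[0,0,0,0,0,0,0]]]'
python3 - <<'E'
from h import *
grab("wrist","w3");a=grab("scene","scene1");b=grab("side","side1")
print(ctrl.get_state()["position"])
w=cv2.imread("pics/w3.png")
r=lambda x,W,H:cv2.resize(x,(W,H),interpolation=cv2.INTER_CUBIC)
s=r(a[160:260,225:345],360,300);t=r(b[190:290,210:330],360,300)
cv2.imwrite("pics/comp1.png",np.hstack([r(w,440,330)[:300] if 0 else np.vstack([r(w,440,330),np.zeros((270,440,3),np.uint8)]),np.vstack([s,t])]))
E
```

```text
time: 7.25
position: [0.5698, 0.1257, 0.044]
tool_rot: [[-0.0, -0.273, -0.962], [-0.0, -0.962, 0.273], [-1.0, 0.0, 0.0]]
wrist_force: [-0.0, 0.7, 0.7]
gripper_width: 1.0
time: 7.88
position: [0.572, 0.1263, 0.2291]
tool_rot: [[0.008, -0.274, -0.962], [0.002, -0.962, 0.274], [-1.0, -0.004, -0.007]]
wrist_force: [0.7, 0.2, 0.3]
gripper_width: 1.001
[0.56947616 0.12551211 0.22359456]
```

View pics/comp1.png

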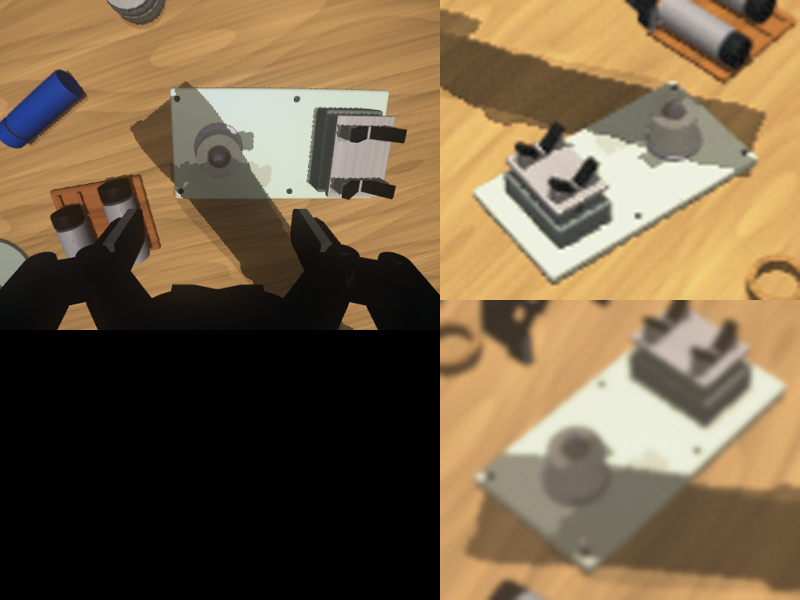

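The roll sits on the flange with the spindle tip poking out of its bore (wrist (219,155)); the scene and side views agree. Next is the long canister.

```bash
python3 -m crank '[[[0,-2.4,5.5,0,0,0,0.5],[0,-2.4,5.5,0,0,0,0.5],[0,-2.4,5.5,0,0,0,0.5],[0,0,0,0,0,0,0],[0,0,0,0,0,0,0]]]'
python3 - <<'E'
from h import *
grab("wrist","w4");print(ctrl.get_state()["position"])
print(proj("w4",[[.497,.29,.03]]))
E
```

```text
time: 8.65
position: [0.4975, 0.2902, 0.2229]
tool_rot: [[-0.002, -0.119, -0.993], [-0.001, -0.993, 0.119], [-1.0, 0.002, 0.002]]
wrist_force: [0.6, -0.6, -0.7]
gripper_width: 1.0
[0.49799756 0.28957855 0.22311132]
[[275.91238983 187.82365611]]
```

View pics/w4.png

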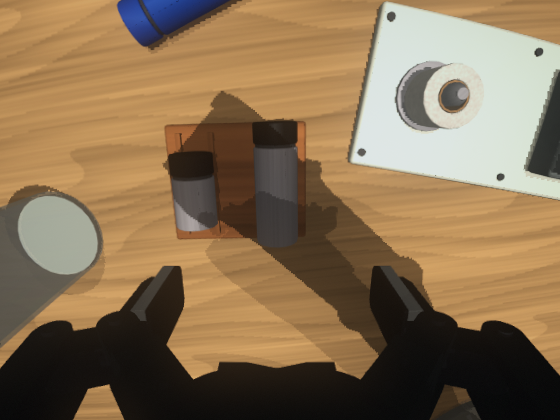

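Run:
```python
from h import *
np.set_printoptions(precision=4,suppress=True)
g=cv2.cvtColor(cv2.imread("pics/w4.png"),cv2.COLOR_BGR2HSV).astype(int)
for y in (130,160,180,200,220): print(y,''.join('#' if g[y,x,1]<70 or g[y,x,2]<45 else '.' for x in range(240,315)))
print("col276",[(y,g[y,276,1],g[y,276,2]) for y in (*range(116,126),*range(242,254))])
p=onz("w4",[(275.3,121.5),(275.5,140),(278,233)],.03);q=onz("w4",[(278,247)],.052);print(p,q)
v=p[1]-p[2];print(np.degrees(np.arctan2(v[1],v[0])),np.linalg.norm(p[0,:2]-q[0,:2]),(p[0]+q[0])/2)
```

```text
130 .............#########################.....#############...................
160 ..............###########################################..................
180 ...............##########################################..................
200 ................##########################################.................
220 .................#########################################.................
col276 [(116, np.int64(132), np.int64(195)), (117, np.int64(133), np.int64(195)), (118, np.int64(136), np.int64(180)), (119, np.int64(137), np.int64(99)), (120, np.int64(136), np.int64(86)), (121, np.int64(128), np.int64(50)), (122, np.int64(109), np.int64(42)), (123, np.int64(82), np.int64(50)), (124, np.int64(68), np.int64(56)), (125, np.int64(68), np.int64(56)), (242, np.int64(35), np.int64(66)), (243, np.int64(35), np.int64(66)), (244, np.int64(31), np.int64(66)), (245, np.int64(35), np.int64(66)), (246, np.int64(35), np.int64(66)), (247, np.int64(86), np.int64(68)), (248, np.int64(129), np.int64(71)), (249, np.int64(134), np.int64(74)), (250, np.int64(133), np.int64(75)), (251, np.int64(134), np.int64(74)), (252, np.int64(132), np.int64(77)), (253, np.int64(136), np.int64(79))]
[[0.5631 0.2826 0.03  ]
 [0.5453 0.2846 0.03  ]
 [0.4473 0.2937 0.03  ]] [[0.4405 0.2947 0.052 ]]
-5.346246049775442 0.1232083052293701 [0.5018 0.2887 0.041 ]
```

```bash
python3 -m crank '[[[0.2,0.38,-0.09,0,0,0,0.24],[0.2,0,0,-5.5,0,0,0],[0.2,0,0,-5,0,0,0],[0.2,0,0,0,0,0,0],[0.2,0,0,0,0,0,0]]]' 40
python3 - <<'E'
from h import *
grab("wrist","w5");print(ctrl.get_state()["position"])
print(proj("w5",[[.563,.2826,.03],[.44,.2947,.052],[.5018,.2887,.052]]))
g=cv2.cvtColor(cv2.imread("pics/w5.png"),cv2.COLOR_BGR2HSV).astype(int)
for y in range(60,260,25):
    x=np.where((g[y,180:380,1]<75)|(g[y,180:380,2]<40))[0]+180; print(y,x.min() if len(x) else 0,x.max() if len(x) else 0,len(x))
E
```

```text
time: 9.32
position: [0.5027, 0.2899, 0.1208]
tool_rot: [[0.001, -0.095, -0.995], [0.001, -0.995, 0.095], [-1.0, -0.001, -0.001]]
wrist_force: [-0.0, 0.2, 0.7]
gripper_width: 0.8
[0.50293511 0.29018104 0.12132587]
[[278.11754331 133.6393306 ]
 [277.53031574 310.47734069]
 [277.76662896 230.19816648]]
60 0 0 0
85 0 0 0
110 0 0 0
135 245 264 19
160 245 297 53
185 180 379 74
210 180 306 71
235 180 305 71
```

View pics/w5.png

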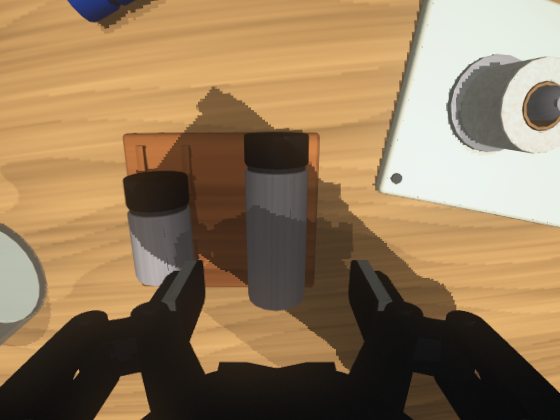

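The canister is centred between the fingers: lid end at (276.5,131.5), far end at (276.5,309), axis vertical in the image.

Run:
```python
from h import *
np.set_printoptions(precision=4,suppress=True)
p=onz("w5",[(276.5,131.5)],.03);q=onz("w5",[(276.8,309)],.052);print(p,q,(p+q)/2,np.linalg.norm((p-q)[0,:2]))
v=(p-q)[0];print(np.degrees(np.arctan2(v[1],v[0])))
print(tri([("w4",(278,247)),("w5",(276.8,309))]),tri([("w4",(275.2,121.5)),("w5",(276.5,131.5))]))
```

```text
[[0.5645 0.2836 0.03  ]] [[0.4413 0.2951 0.052 ]] [[0.5029 0.2893 0.041 ]] 0.12376485740916597
-5.35585154760186
(array([0.439 , 0.2951, 0.0486]), array([0.0003])) (array([ 0.5618,  0.2834, -0.0225]), array([0.0006]))
```

```bash
python3 -m crank '[[[0.2,0,-0.08,-4,0,0,0],[0.2,0,0,-3.5,0,0,0],[0.2,0,0,-2.2,0,0,0],[0.2,0,0,0,0,0,0],[0.2,0,0,0,0,0,0]]]' 40; python3 -m crank '[[[1,0,0,0,0,0,0],[1,0,0,0,0,0,0],[1,0,0,0,0,0,0],[1,0,0,0,0,0,0],[1,0,0,0,0,0,0]]]' 40
```

```text
time: 10.0
position: [0.5028, 0.2896, 0.0242]
tool_rot: [[0.002, -0.095, -0.995], [0.001, -0.995, 0.095], [-1.0, -0.002, -0.002]]
wrist_force: [-0.4, -0.2, 0.9]
gripper_width: 0.802
time: 10.62
position: [0.5025, 0.2895, 0.0237]
tool_rot: [[0.002, -0.095, -0.995], [0.001, -0.996, 0.095], [-1.0, -0.001, -0.002]]
wrist_force: [-1.9, -1.3, 12.7]
gripper_width: 0.502
```

```bash
python3 -m crank '[[[1,0,0,2,0,0,0],[1,0,0,6,0,0,0],[1,0,0,6,0,0,0],[1,0.1,-2,4,0,0,-0.4],[1,0.4,-5.5,0,0,0,-0.5]]]' 60; python3 -m crank '[[[1,0.4,-5.5,0,0,0,-0.5],[1,0.4,-5.5,0,0,0,-0.33],[1,0.4,-5.5,0,0,0,0],[1,0.4,-5.5,0,0,0,0],[1,0.4,-3.2,0,0,0,0]]]';  python3 -m crank '[[[1,0,0,0,0,0,0],[1,0,0,0,0,0,0],[1,0,0,0,0,0,0]]]'
python3 - <<'E'
from h import *
grab("wrist","w6");grab("scene","scene6");print(ctrl.get_state()["position"])
print(proj("w6",[[.5236,-.0378,.114]]))
E
```

```text
time: 11.25
position: [0.5076, 0.2163, 0.2071]
tool_rot: [[0.006, -0.185, -0.983], [0.004, -0.983, 0.185], [-1.0, -0.005, -0.005]]
wrist_force: [1.7, -0.9, -3.2]
gripper_width: 0.498
time: 11.88
position: [0.5263, -0.0409, 0.2037]
tool_rot: [[0.001, -0.275, -0.962], [-0.0, -0.962, 0.275], [-1.0, -0.0, -0.001]]
wrist_force: [0.5, 0.5, -1.8]
gripper_width: 0.5
time: 12.25
position: [0.5266, -0.0368, 0.2027]
tool_rot: [[0.0, -0.271, -0.963], [0.0, -0.963, 0.271], [-1.0, -0.0, -0.0]]
wrist_force: [0.1, 0.3, -2.7]
gripper_width: 0.495
[ 0.52665089 -0.03705696  0.20241266]
[[278.28682103 223.13391998]]
```

View pics/w6.png

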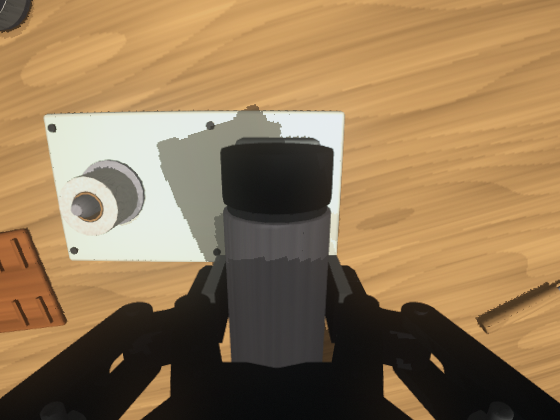

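The canister is held straight (lid at (277,180), symmetric about column 277) and hides the cradle. I'll check cradle and canister against projected model points in one composite.

Run:
```python
from h import *
a=np.radians(-15.86);X=np.array([np.cos(a),np.sin(a),0]);Y=np.array([-np.sin(a),np.cos(a),0]);Z=np.array([0,0,1.])
S=np.array([.5236,-.0378,.114])
P=[S+sx*.001*X+sy*.032*Y-.0055*Z for sy in(1,-1) for sx in(25,39,-25,-39)]
H=[S+sx*.055*X+sy*.0375*Y+(.05-.114)*Z for sx in(1,-1) for sy in(1,-1)]
def crop(tag,pts,x,y,w,h,W,Hh,hs=()):
    im=cv2.imread(f"pics/{tag}.png")[y:y+h,x:x+w];k=W/w;im=cv2.resize(im,(W,Hh),interpolation=cv2.INTER_CUBIC)
    for L,c in((pts,(0,0,255)),(hs,(0,255,0))):
        if len(L):
            for u in proj(tag,L): cv2.circle(im,tuple(int(round(q)) for q in ((u-[x,y]+.5)*k)),2,c,-1)
    return im
A=crop("w3",P,380,115,150,150,400,400,H)
B=crop("scene1",P,236,195,60,60,400,400,H)
T=np.array([.5266,-.037,.2025+.0063]);t=np.linspace(0,2*np.pi,40)
C1=[T+s*.062*X+.022*(np.cos(q)*Y+np.sin(q)*Z) for s in(1,) for q in t]
C=crop("w6",C1,190,110,180,90,400,200)
D=crop("scene6",C1,225,150,80,40,400,200)
cv2.imwrite("pics/comp2.png",np.vstack([np.hstack([A,B]),np.hstack([C,D])]))
s=ctrl.get_state();print(s["position"],s["wrist_force"])
```

```text
[ 0.52665089 -0.03705696  0.20241266] [ 0.12442038  0.61673043 -1.12394987]
```

View pics/comp2.png

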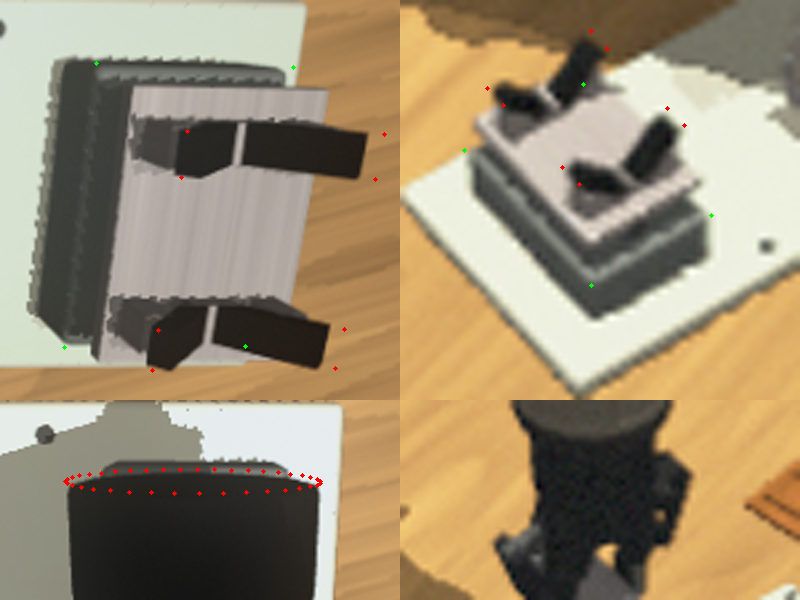

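Overlay: the canister's lid end matches the held pose within about 1 mm. Cradle arm tips match along x but sit a few mm off along y in w3. That may be a height effect, since camera w3 views them obliquely. One more numeric check of the stand centre, then I'll rely on lateral force while seating.

Run:
```python
from h import *
np.set_printoptions(precision=4,suppress=True)
g=cv2.imread("pics/w3.png").astype(int)
a=np.radians(-15.86);X=np.array([np.cos(a),np.sin(a),0]);Y=np.array([-np.sin(a),np.cos(a),0])
c=onz("w3",[(219,113),(495,116),(492.5,252),(217.6,252)],.015);print(c,c.mean(0)); print("seat from w3 corners",c.mean(0)-.085*Y)
c6=onz("w6",[(45,114.5),(344.5,111.5)],.015);print("w6 edge mid -> seat",c6.mean(0)-.08*X-.085*Y, np.linalg.norm(c6[0]-c6[1]))
# V slit pixels in w3 crop (240,145),(211,325) at unknown z
for px in ((240,145),(211,325)):
    uv=(380+px[0]/2.667,115+px[1]/2.667)
    for z in (.078,.083,.088):
        q=onz("w3",[uv],z)[0]-[.5236,-.0378,z];print(z,q@X,q@Y)
# tips triangulated: w3 + scene1
for w,s in (((367,133),(585,38)),((360,180),(600,48)),((329,323),(662,117)),((321,368),(677,127))):
    pass
for w,s in (((363,157),(592,43)),((325,346),(669,122)),((177,151),(501,94))):
    q,r=tri([("w3",(380+w[0]/2.667-.5,115+w[1]/2.667-.5)),("scene1",(236+s[0]/6.667-.5,195+s[1]/6.667-.5))]);q=q-[.5236,-.0378,0];print("tip",q@X,q@Y,q[2],r)
```

```text
[[ 0.6617  0.1632  0.015 ]
 [ 0.5814 -0.1196  0.015 ]
 [ 0.4222 -0.1021  0.015 ]
 [ 0.5137  0.215   0.015 ]] [0.5447 0.0391 0.015 ]
seat from w3 corners [ 0.5215 -0.0426  0.015 ]
w6 edge mid -> seat [ 0.5223 -0.0385  0.015 ] 0.29534417055226725
0.078 0.02979927004089733 -0.004613343754941195
0.083 0.03058699025968501 -0.0015387634286461258
0.088 0.03137471047847269 0.001535816897648943
0.078 -0.03564284746196175 -0.004817651600283105
0.083 -0.033704332380790666 -0.001739478535431595
0.088 -0.03176581729961961 0.0013386945294198464
tip 0.10827330213297878 0.10255856085994991 0.23776288084513297 [0.0806]
tip 0.1265581298658804 0.1128666529860389 0.24812461525662338 [0.1325]
tip 0.08144862927546476 0.08759859800554436 0.16852430149025036 [0.0585]
```

```bash
python3 -m crank '[[[1,-0.43,-0.15,-2,0,0,0],[1,0,0,-3,0,0,0],[1,0,0,-2.5,0,0,0],[1,0,0,-1,0,0,0],[1,0,0,0,0,0,0]]]'; python3 -m crank '[[[1,0,0,0,0,0,0],[1,0,0,0,0,0,0]]]'
python3 - <<'E'
from plant import ctrl
s=ctrl.get_state();print(s["position"],s["wrist_force"],s["ft_torque"])
E
```

```text
time: 12.98
position: [0.5223, -0.0392, 0.1171]
tool_rot: [[-0.001, -0.272, -0.962], [0.0, -0.962, 0.272], [-1.0, 0.0, 0.001]]
wrist_force: [0.4, 0.9, -2.0]
gripper_width: 0.498
time: 13.22
position: [0.5229, -0.0395, 0.1181]
tool_rot: [[0.001, -0.273, -0.962], [0.0, -0.962, 0.273], [-1.0, -0.0, -0.001]]
wrist_force: [-0.2, 0.1, -2.8]
gripper_width: 0.496
[ 0.5228649  -0.03948433  0.1180626 ] [-0.2118989   0.12762095 -2.81626277] [ 0.02972401  0.05705382 -0.01800081]
```

```bash
python3 -m crank '[[[1,0,0.08,-0.5,0,0,0],[1,0,0,-0.4,0,0,0],[1,0,0,0,0,0,0],[1,0,0,0,0,0,0]]]'; python3 -m crank '[[[1,0,0,-0.2,0,0,0],[1,0,0,0,0,0,0],[1,0,0,0,0,0,0]]]'; python3 -m crank '[[[1,0,0,-0.2,0,0,0],[1,0,0,0,0,0,0],[1,0,0,0,0,0,0]]]'
```

```text
time: 13.72
position: [0.5227, -0.0383, 0.1084]
tool_rot: [[0.0, -0.272, -0.962], [0.0, -0.962, 0.272], [-1.0, -0.001, -0.0]]
wrist_force: [0.5, 4.7, 3.7]
gripper_width: 0.495
time: 14.1
position: [0.5227, -0.0384, 0.1063]
tool_rot: [[0.001, -0.272, -0.962], [0.0, -0.962, 0.272], [-1.0, -0.001, -0.0]]
wrist_force: [1.1, 4.8, 4.7]
gripper_width: 0.493
time: 14.48
position: [0.5227, -0.0383, 0.1043]
tool_rot: [[0.001, -0.272, -0.962], [0.0, -0.962, 0.272], [-1.0, -0.001, -0.0]]
wrist_force: [0.9, 5.6, 6.3]
gripper_width: 0.495
```

```bash
python3 -m crank '[[[1,0.02,0.07,0,0,0,0],[1,0,0,0,0,0,0],[1,0,0,0,0,0,0]]]'; python3 -m crank '[[[1,0.01,0.05,0,0,0,0],[1,0,0,0,0,0,0],[1,0,0,0,0,0,0]]]'; python3 -m crank '[[[1,0,0,0,0,0,0]]]'
```

```text
time: 14.85
position: [0.5229, -0.0378, 0.1044]
tool_rot: [[0.001, -0.272, -0.962], [0.0, -0.962, 0.272], [-1.0, -0.0, -0.001]]
wrist_force: [1.2, 4.0, 4.8]
gripper_width: 0.498
time: 15.22
position: [0.523, -0.0374, 0.1044]
tool_rot: [[0.001, -0.272, -0.962], [0.0, -0.962, 0.272], [-1.0, -0.0, -0.001]]
wrist_force: [0.8, 3.1, 4.6]
gripper_width: 0.495
time: 15.35
position: [0.523, -0.0374, 0.1044]
tool_rot: [[0.001, -0.272, -0.962], [0.0, -0.962, 0.272], [-1.0, -0.0, -0.001]]
wrist_force: [0.7, 4.2, 5.4]
gripper_width: 0.496
```

```bash
python3 -m crank '[[[1,0.03,0.1,0,0,0,0],[1,0,0,0,0,0,0],[1,0,0,0,0,0,0]]]'; python3 -m crank '[[[1,0.03,0.1,0,0,0,0],[1,0,0,0,0,0,0],[1,0,0,0,0,0,0]]]';python3 -m crank '[[[1,0,0,0,0,0,0]]]'
```

```text
time: 15.72
position: [0.5232, -0.0365, 0.1043]
tool_rot: [[0.001, -0.272, -0.962], [0.0, -0.962, 0.272], [-1.0, -0.0, -0.0]]
wrist_force: [1.6, 2.7, 4.9]
gripper_width: 0.496
time: 16.1
position: [0.5232, -0.0364, 0.1042]
tool_rot: [[-0.0, -0.273, -0.962], [-0.001, -0.962, 0.273], [-1.0, 0.001, -0.0]]
wrist_force: [1.8, -5.2, 4.3]
gripper_width: 0.495
time: 16.23
position: [0.5232, -0.0364, 0.1042]
tool_rot: [[-0.0, -0.273, -0.962], [-0.001, -0.962, 0.273], [-1.0, 0.001, -0.0]]
wrist_force: [1.6, -5.1, 4.4]
gripper_width: 0.493
```

```bash
python3 -m crank '[[[1,-0.02,-0.06,-0.2,0,0,0],[1,0,0,-0.2,0,0,0],[1,0,0,0,0,0,0],[1,0,0,0,0,0,0]]]'; python3 -m crank '[[[1,0,0,-0.2,0,0,0],[1,0,0,0,0,0,0],[1,0,0,0,0,0,0]]]'
```

```text
time: 16.73
position: [0.5232, -0.0364, 0.1003]
tool_rot: [[0.0, -0.273, -0.962], [-0.0, -0.962, 0.273], [-1.0, 0.0, -0.0]]
wrist_force: [1.2, -2.2, 5.7]
gripper_width: 0.491
time: 17.1
position: [0.5232, -0.0364, 0.0984]
tool_rot: [[0.0, -0.273, -0.962], [-0.0, -0.962, 0.273], [-1.0, 0.0, -0.0]]
wrist_force: [0.1, -2.0, 6.9]
gripper_width: 0.496
```

```bash
python3 -m crank '[[[1,0,-0.02,-0.2,0,0,0],[1,0,0,0,0,0,0],[1,0,0,0,0,0,0]]]'; python3 -m crank '[[[1,0,0,-0.1,0,0,0],[1,0,0,0,0,0,0],[1,0,0,0,0,0,0]]]';python3 -m crank '[[[1,0,0,0,0,0,0]]]';python3 -m crank '[[[1,0,0,0,0,0,0]]]'
python3 - <<'E'
from plant import ctrl
s=ctrl.get_state();print(s["ft_torque"],s["tool_rot"])
E
```

```text
time: 17.48
position: [0.5232, -0.0365, 0.0964]
tool_rot: [[0.0, -0.273, -0.962], [-0.0, -0.962, 0.273], [-1.0, 0.0, -0.0]]
wrist_force: [0.8, -1.1, 7.6]
gripper_width: 0.495
time: 17.85
position: [0.5232, -0.0365, 0.0954]
tool_rot: [[0.0, -0.273, -0.962], [-0.0, -0.962, 0.273], [-1.0, -0.0, -0.0]]
wrist_force: [0.6, -0.9, 9.0]
gripper_width: 0.493
time: 17.98
position: [0.5232, -0.0365, 0.0954]
tool_rot: [[0.0, -0.273, -0.962], [-0.0, -0.962, 0.273], [-1.0, 0.0, -0.0]]
wrist_force: [0.6, -1.0, 8.2]
gripper_width: 0.493
time: 18.1
position: [0.5232, -0.0365, 0.0954]
tool_rot: [[0.0, -0.273, -0.962], [-0.0, -0.962, 0.273], [-1.0, -0.0, -0.0]]
wrist_force: [0.9, -1.2, 8.1]
gripper_width: 0.499
[-0.25267253 -0.20609982  0.06585298] [[ 3.79348029e-04 -2.72721063e-01 -9.62093071e-01]
 [-1.00689781e-04 -9.62093146e-01  2.72721045e-01]
 [-9.99999923e-01 -6.58325048e-06 -3.92428363e-04]]
```

```bash
python3 -m crank '[[[1,0,-0.015,0,0,0,0],[1,0,0,0,0,0,0],[1,0,0,0,0,0,0]]]';python3 -m crank '[[[1,0,0,0,0,0,0]]]'
python3 - <<'E'
from h import *
w=grab("wrist","w7");a=grab("scene","scene7");b=grab("side","side7")
r=lambda x,W,H:cv2.resize(x,(W,H),interpolation=cv2.INTER_CUBIC)
a0=cv2.imread("pics/scene0.png")
cv2.imwrite("pics/comp3.png",np.vstack([np.hstack([r(a[150:270,225:385],400,300),r(b[170:350,160:400],400,300)]),np.hstack([r(w,400,300),r(a,400,300)])]))
s=ctrl.get_state();print(s["position"],s["wrist_force"],s["gripper_width"],s["time"])
E
```

```text
time: 18.48
position: [0.5233, -0.0365, 0.0954]
tool_rot: [[0.0, -0.273, -0.962], [0.0, -0.962, 0.273], [-1.0, -0.0, -0.0]]
wrist_force: [0.7, 0.6, 7.9]
gripper_width: 0.5
time: 18.6
position: [0.5233, -0.0365, 0.0954]
tool_rot: [[0.0, -0.273, -0.962], [0.0, -0.962, 0.273], [-1.0, -0.0, -0.0]]
wrist_force: [1.3, -0.3, 7.7]
gripper_width: 0.497
[ 0.52325888 -0.03649812  0.09544645] [ 1.12594167 -0.59857177  9.2517894 ] 0.4942826008573844 18.75
```

View pics/comp3.png

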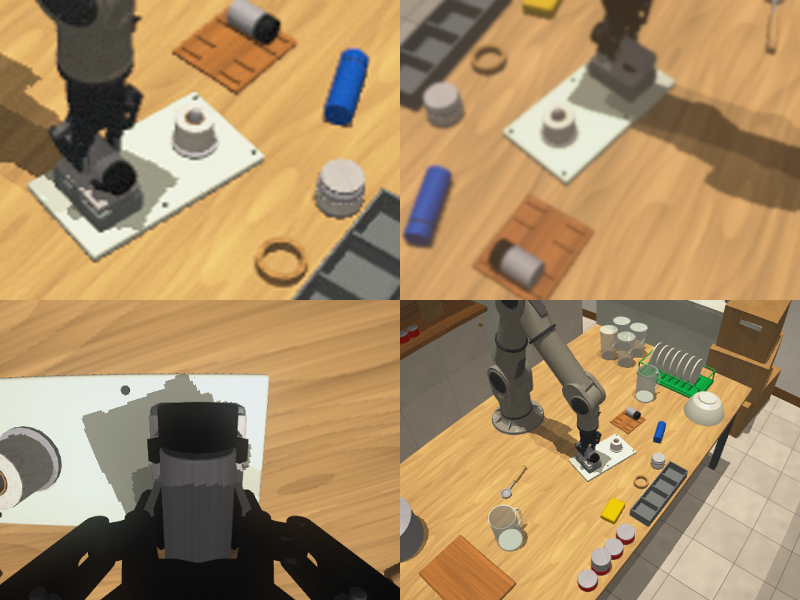

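The canister lies along the groove between both arms (wrist (197,470)), the roll is seated on its flange, and everything else is in place. The push is about 8 N, lateral force is around zero, and the TCP is about 12 mm below first seating. Handing in.

```bash
python3 -c "
from plant import ctrl
print(ctrl.finish_job())"
```

```text
the job is handed in; nothing more can be done
None
```

I put the label roll on the spindle, pressed it down to the flange and let go. Then I laid the long canister in the V cradle and handed in at about 18.8 s with the gripper still pressing it down.

- **Roll:** the seating push peaked at about 37 N. Afterwards the scene, side and wrist views all showed the roll on the flange with the spindle tip through its bore.
- **Cradle depth:** the push was about 8 N (readings 7.7 to 9.3). I estimate the cradle sank about 12 of its 15 mm, from how far the tool moved down. The joint itself can't be read, and the 9.3 N reading could mean it was close to the stop.
- **Even bearing:** the first touch was mostly on the -y face, with about 5 N sideways. I shifted the canister until the sideways force was within about ±0.6 N, roughly the sensor noise.
- **Centring:** the canister is within about 1 mm of the estimated cradle centre along the groove.
- **Checks that disagreed:** in one oblique wrist view the cradle's arm tips sat about 3 to 5 mm from where I predicted. The camera estimates of the cradle centre were about 2 mm off across the groove, so I settled that direction by force. A rough height check on the cradle tips failed because of a crop-offset mistake and was not used.
- **Everything else:** the short canister, blue look-alike, tape, tin, sponge, spoon and pitchers look unmoved in the last views.

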